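# Pin a blood transport box shut for dispatch

### The arm

A 6-joint arm with a two-finger parallel gripper is mounted at the origin on the work surface. World frame = base frame: x ahead of the robot, y to its left, z up, the work surface at z = 0. Lengths are in m, angles in rad, forces in N, time in s.
With the tool pointing down it reaches from about 0.275 to 0.725 m from the base axis. Payload 15.9 kg.
Tool frame: the origin (TCP) lies on the mounting face of the last link; the fingertips stand 173 mm ahead of it and the grasp point (between the pads) lies 155 mm ahead of it (arm.grip_depth is the distance from the TCP to the grasp point, in m); z points along the fingers, x is the direction in which the jaws open and shut, and the axes are right-handed (so a half turn about z gives the same grasp; the last joint's range is limited). The gripper opens to 85 mm and grips with 20 to 120 N. Pads are 22 mm wide; open, the fingers measure 114 mm over their backs; the gripper's body (76 mm by 85 mm) begins 54 mm behind the grasp point. The pads swing forward as they close: fully open they stand 13 mm farther back than shut.
Start: joints at [-1.161, 0.213, -0.034, 1.323, 0, 1.571], TCP at [0.199, -0.459, 0.405] pointing down, gripper open.
Joint ranges: [-2.98, 2.98], [-0.74, 1.72], [-1.14, 1.35], [-2.1, 2.04], [-1.57, 1.44], [-3.14, 3.14]. Speed limits (rad/s): [1.89, 1.89, 2.39, 2.57, 3.14, 3.14].

### API

Orientations are given as a 3x3 rotation matrix whose columns are the frame's x, y, z axes.
In Python, from rig import arm gives the robot as it stands.
- The arm moves only by the tool send_rows, never from a script. Its argument "deltas" is a list of rows, each a list of 6 numbers: the shift along the world's x, y, z in m, then the turn, a rotation vector about the world's x, y, z in degrees. A call has 1 to 20 rows; each row is the pose to reach, as a shift and turn from the pose commanded when the call began; what a row does not reach only later rows make up. A row lasts 1/8 s, in which the tool goes at most 62.5 mm and 10.7 degrees, less where a joint would pass 70% of its speed; a pose out of reach is approached as far as the arm can. A call with a gripper value outside its range is refused whole. "fingers" is the finger opening in m, from 0 to 0.0854, set as the call begins (left out, the last holds). The fingers move at their own pace and stop on an object; "squeeze" is the grip in N (left out, the last holds). Time passes only in rows, so rows that repeat a pose let the fingers close. It gives the time, the measured TCP pose, the force and the opening at its end, in the units of the state.
- arm.sense(): the state, without advancing time (a new reading comes with each control period).
- arm.camera(name): name is "scene" or "top"; returns a dict with "img" (384x512x3 uint8, red, green, blue), "mtx" (3x3 intrinsics, pixels), "dist_coeffs" ([k1, k2, p1, p2, k3] as OpenCV has them; the pictures are not rectified), "rvec" (rotation vector, rad) and "tvec" (3), from world to camera coordinates, as OpenCV has them. Camera axes: x right, y down, z forward; pixel columns grow to the right and rows downward; lengths in m; the calibration is good to about 2 mm. A picture is of the moment at which its call begins. There is no depth.
- arm.finish_job(): hands the job in, once; it reports no verdict.
Trained networks look in a picture, given as the dict that the camera call returned (one of the last four; its "shot" number tells which), for a name from the list of things; names that differ only in an ending like _2 or _b are one class to them, and where a whole thing is asked for, a point or a joint stands for the part that bears it (a point fixed in the world has none). Each returns a list of dicts, best first, with "conf" (0 to 1); they miss things now and then, are a little off and sometimes report something else, mostly with a low value. They report only what shows in the picture. A call takes as long as a camera call.
- arm.outline_of(label, picture): "region" (384x512 bool, what is visible of it).
- arm.landmark_of(label, picture): "centre" ([x, y, z] in m, in world coordinates, good to about 4 mm: a listed point, or the origin of a listed thing).
The state is a dict: "t": time; "joints": joint angles; "joint_velocities": joint speeds; "joint_torque": joint torques, N m; "ee_pos": TCP position; "ee_rot": TCP orientation; "ft_force": force on the tool from outside, world axes, zero at the start; "ft_torque": the same for the moment, N m; "width": opening from 0.0 (shut) to 1.0 (fully open).
Only numpy, scipy, OpenCV 4.12 (cv2) and the standard library are available. Lean on these libraries where they do the work, as an engineer would, in place of code of your own. Each camera call takes 0.05 s, during which the arm holds its last target.

### The job

Secure the blood transport box for dispatch with the linchpin from the sample rack (the pin with the wire ring; the one without a ring is a spare). The locking bar has some end play, so feel for the drilled hole in its free end, ease the pin down into it without forcing until its collar sits fully home on the bar, then swing its sprung ring over the bar's end until it snaps shut under the pin's tip. Let go, and leave the sample tubes, the spare pin and the things on the desk where they are.

Things in the scene. Friction and masses are not known exactly. Their poses are not given: they have to be found in the camera images.
- box: Insulated blood transport box, white with a grey lid, 300 (x) x 260 (y) x 190 (z) mm, fixed. Origin: centre of its underside, z up. A steel locking bar, 20 mm wide (x) and 16 mm high, lies over the lid along the box's y axis at x = 0, through a steel lug on each side. The bar's top is at z = 208.5 mm. Its drilled free end sticks out on the -y side, in free air; its hand loop is on the +y side.
- lug_face (a point): On the box (axes as the box's): where the bar's top centre line leaves the outer face of the -y lug; box coordinates (0, -140.5, 208.5) mm. The lug is a plate 50 mm wide whose top is 9.5 mm above this point. The bar runs from here towards -y. Its vertical through hole, diameter 10.5 mm, on the bar's centre line, has its centre 14 mm in from the bar's free end.
- pin: Steel linchpin, 0.1 kg. Origin: centre of its collar's underside; z along the pin, away from the tip. Shank diameter 9 mm, 36 mm long below the origin, last 2 mm tapered to 6.2 mm; collar diameter 22 mm, z 0 to 4 mm; flat head z 4 to 44 mm, 12 mm thick in x (grip it there, above z = 14 mm), 20 mm wide in y. Starts upright in a cell of the rack, collar on the rack's top, ring to its -y side.
- ring (a joint): Sprung wire ring of the pin (wire 4 mm), hinged in the head on the pin's x axis at z = 8 mm. 0 = open: 10 degrees above level, out on the pin's -y side, 51 mm long, 54 mm wide. Grows as it swings down; 1.745 rad = shut, straight down, its end just under the tip. Over-centre spring: below 0.87 rad it pushes back open (up to 2.5 N at the ring's end), beyond that it snaps shut by itself.
- ring_end (a point): Middle of the ring's outer end (wire centre), 49 mm from the hinge. The ring passes round the bar only with the pin's -y side towards the bar's free end (the box's -y; within 15 degrees is safe) and the collar down on the bar. Pushing this end down past half-way shuts it.
- pin_tip (a point): Centre of the pin's tip, 36 mm below the pin's origin.
- bar_play (a point): Fixed point on the box (axes as the box's): middle of the bar's end play, on the bar's top face, box coordinates (0, -171.5, 208.5) mm. It is NOT the hole: the bar can lie anywhere along its 34 mm of play and is not measured, so the hole's centre is up to 17 mm from here, along the box's y, either way. The bar stays where it lies unless pushed lengthways with more than about 14 N.
- rack: White sample tube rack, 150 x 92 x 60 mm, fixed, origin at the centre of its underside, long side along its x. The linchpin and the spare stand in its -y row at x = -36 and +36 mm, which is where varies; purple-capped tubes stand in its +y row, 48 mm from the pins, tops at z = 88 mm.
- spare: Plain spare pin without a ring: same shank and collar, round head of diameter 14 mm up to 30 mm above its origin (underside of the collar). Leave in the rack.
- tube1: Capped sample tube, diameter 13 mm (cap 17), 84 mm tall, origin at its foot. Leave in the rack.
- tube2: As tube1.
- tube3: As tube1.
- stapler: Black desk stapler, 120 x 34 x 42 mm, on the desk. Leave alone.
- scissors: Scissors, 160 mm long, flat on the desk. Leave alone.
- pen: Ballpoint pen, 130 mm long, on the desk. Leave alone.
- phone: Black phone, 148 x 72 x 9 mm, on the desk. Leave alone.

How it is judged:
By the outcome, as a careful person would: the job done as asked, in the order asked, and still so for the second after the job is handed in, with the robot touching nothing.
It also fails if it takes over 61 s, if anything falls off the work surface, if the arm or the gripper's body presses on something with over 40 N, if the wrist force passes 120 N, or if a joint passes its speed limit or range.

## Working session

There is one attempt and no reset: what is moved stays moved. The work goes in short steps, Python scripts to look and compute and a tool call to move; the robot and the scene stay as the last step left them, time stands still between calls to the robot, and variables do not carry over. Pictures are saved under pics/ and viewed, and the job is handed in when it is done.

Besides the shell and the picture viewer there is one more tool, called after "Emit:" by a JSON object that holds its "api" and its "payload", one argument or row to a line. send_rows: Moves the arm, as the interface text tells. Its arguments: {"type":"object","properties":{"deltas":{"type":"array","items":{"type":"array","items":{"type":"number"}}},"fingers":{"type":"number"},"squeeze":{"type":"number"}},"required":["deltas"]}

```bash
ls; mkdir -p pics; python3 - <<'E'
from rig import arm
import cv2,numpy as np
s=arm.sense(); print({k:np.round(v,3).tolist() for k,v in s.items()}, arm.grip_depth)
for n in ['scene','top']:
    p=arm.camera(n); cv2.imwrite(f'pics/{n}0.png',p['img'][:,:,::-1])
    R=cv2.Rodrigues(np.array(p['rvec'],float))[0]; print(n,'cam at',-R.T@np.array(p['tvec']).ravel())
    for l in ['box','lug_face','pin','ring_end','pin_tip','bar_play','rack','spare','tube1']:
        r=arm.landmark_of(l,p); print(l,[(np.round(d['centre'],4).tolist(),round(d['conf'],2)) for d in r[:4]])
E
```

```text
pics
{'t': 0.0, 'joints': [-1.161, 0.213, -0.035, 1.324, -0.0, 1.571], 'joint_velocities': [-0.001, -0.002, -0.0, -0.001, -0.003, -0.0], 'joint_torque': [-0.004, -68.617, 48.711, 0.018, -0.0, 0.0], 'ee_pos': [0.199, -0.458, 0.404], 'ee_rot': [[0.398, -0.917, -0.0], [-0.917, -0.398, 0.001], [-0.001, 0.0, -1.0]], 'ft_force': [-0.526, -0.435, 0.079], 'ft_torque': [0.017, 0.029, -0.014], 'width': 1.004} 0.1547
scene cam at [ 0.98433731 -0.47221063  0.76867426]
box [([0.5073, 0.2396, 0.0008], 0.62), ([0.4897, -0.3347, 0.0603], 0.5), ([0.6968, -0.2163, -0.0023], 0.35)]
lug_face [([0.5268, 0.1024, 0.2051], 0.94)]
pin [([0.4879, -0.337, 0.0613], 0.59)]
ring_end [([0.4845, -0.383, 0.0761], 0.44)]
pin_tip [([0.4859, -0.3343, 0.0242], 0.86)]
bar_play [([0.5307, 0.0699, 0.2058], 0.68)]
rack [([0.5166, -0.3085, 0.0056], 0.95)]
spare [([0.5572, -0.3258, 0.0586], 0.56), ([0.484, -0.3821, 0.0753], 0.2)]
tube1 []
top cam at [ 0.44527831 -0.05508123  1.06712925]
box []
lug_face [([0.5239, 0.1015, 0.2094], 0.73), ([0.5281, -0.2807, 0.0044], 0.22)]
pin [([0.4848, -0.332, 0.0602], 0.58)]
ring_end [([0.4849, -0.3837, 0.0747], 0.39)]
pin_tip []
bar_play [([0.5301, 0.0681, 0.2075], 0.71)]
rack [([0.515, -0.3091, -0.0035], 0.97)]
spare [([0.5606, -0.3313, 0.0604], 0.6)]
tube1 [([0.5291, -0.2802, 0.002], 0.55), ([0.5665, -0.2752, 0.0063], 0.55), ([0.4693, -0.2844, 0.0044], 0.54)]
```

View pics/scene0.png

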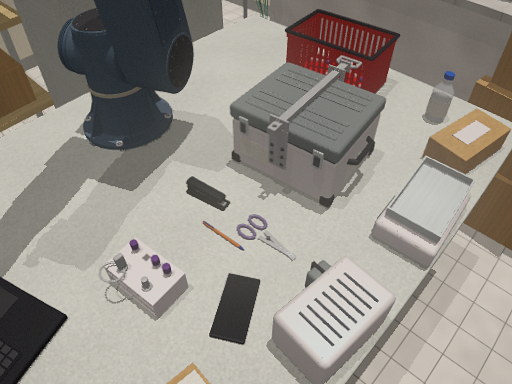

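View pics/top0.png

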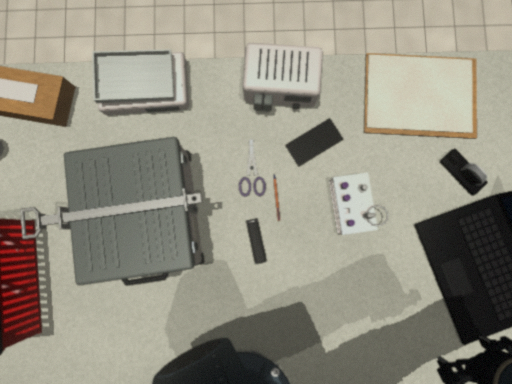

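```bash
python3 - <<'E'
import cv2,numpy as np
t=cv2.imread('pics/top0.png'); s=cv2.imread('pics/scene0.png')
a=cv2.resize(t[180:230,170:240],None,fx=8,fy=8,interpolation=cv2.INTER_CUBIC)
b=cv2.resize(t[165:240,320:400],None,fx=7,fy=7,interpolation=cv2.INTER_CUBIC)
c=cv2.resize(s[110:180,240:320],None,fx=7,fy=7,interpolation=cv2.INTER_CUBIC)
d=cv2.resize(s[225:320,85:195],None,fx=6,fy=6,interpolation=cv2.INTER_CUBIC)
for n,i in zip('abcd',[a,b,c,d]): cv2.imwrite(f'pics/crop_{n}.png',i)
E
```

```text
(no output)
```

View pics/crop_a.png

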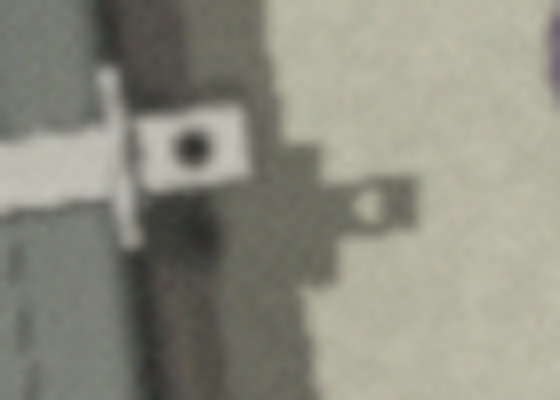

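View pics/crop_b.png

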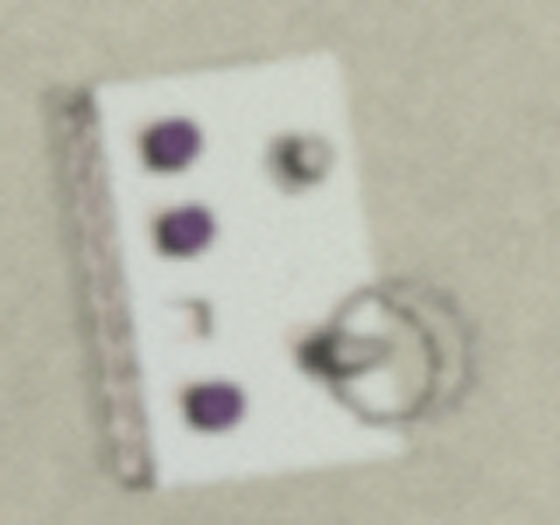

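View pics/crop_c.png

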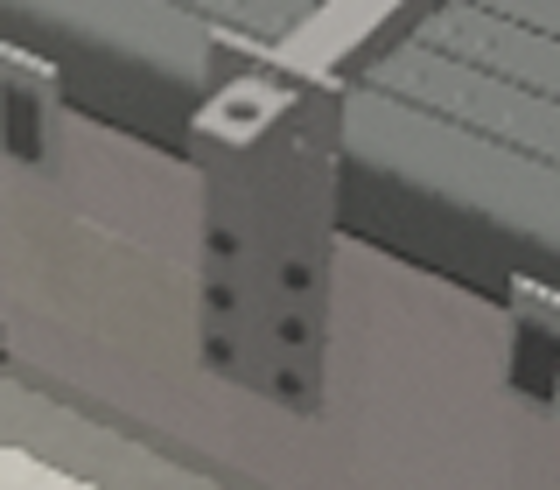

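View pics/crop_d.png

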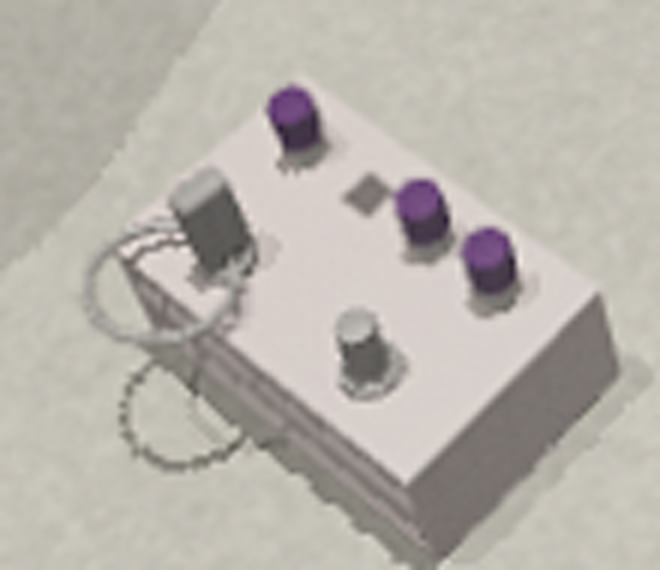

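```bash
cat > h.py <<'E'
import cv2,numpy as np
from rig import arm
def ray(p,uv):
    R=cv2.Rodrigues(np.array(p['rvec'],float))[0]; t=np.array(p['tvec'],float).ravel()
    n=cv2.undistortPoints(np.array([[uv]],float),np.array(p['mtx'],float),np.array(p['dist_coeffs'],float))[0,0]
    return -R.T@t, R.T@np.array([n[0],n[1],1.])
def atz(p,uv,z):
    c,d=ray(p,uv); return c+d*(z-c[2])/d[2]
def tri(rays):
    A=np.zeros((3,3));b=np.zeros(3);
    for c,d in rays:
        d=d/np.linalg.norm(d);P=np.eye(3)-np.outer(d,d);A+=P;b+=P@c
    return np.linalg.solve(A,b)
def proj(p,X):
    return cv2.projectPoints(np.array(X,float).reshape(-1,3),np.array(p['rvec'],float),np.array(p['tvec'],float),np.array(p['mtx'],float),np.array(p['dist_coeffs'],float))[0][:,0]
def save(n,im,roi=None,f=1):
    if roi: im=im[roi[1]:roi[3],roi[0]:roi[2]]
    cv2.imwrite('pics/'+n,cv2.resize(im[:,:,::-1],None,fx=f,fy=f,interpolation=cv2.INTER_CUBIC))
def cr(u,v,f,ox,oy): return ((u+.5)/f-.5+ox,(v+.5)/f-.5+oy)
E
python3 - <<'E'
from h import *
T=arm.camera('top');S=arm.camera('scene')
h_t=cr(193,149,8,170,180);h_s=cr(241,110,7,240,110)
print('hole',atz(T,h_t,.2085),atz(S,h_s,.2085),tri([ray(T,h_t),ray(S,h_s)]))
# bar: far end and near end centreline in top view
for n,uv in dict(end=cr(249,142,8,170,180),endtop=cr(243,105,8,170,180),endbot=cr(252,178,8,170,180),lugA=cr(104,70,8,170,180),lugB=cr(135,245,8,170,180)).items(): print(n,atz(T,uv,.2085 if n[:3]=='end' else .218))
# bar edges by line fit in hsv brightness
g=T['img'].astype(float).mean(2)
pts=[]
for u in range(90,182,4):
    col=g[195:222,u]; w=np.clip(col-145,0,None); 
    if w.sum()>0: pts.append(atz(T,(u,195+(w*np.arange(27)).sum()/w.sum()),.2085)[:2])
pts=np.array(pts); 
vx,vy,x0,y0=cv2.fitLine(pts.astype(np.float32),cv2.DIST_HUBER,0,0.01,0.01).ravel()
print('bar dir',vx,vy,'yaw deg',np.degrees(np.arctan2(-vx,vy)) ,x0,y0, pts[[0,-1]])
# rack top corners at z=.06
R=[cr(*q,7,320,165) for q in [(97,88),(332,55),(405,452),(158,487)]]
X=np.array([atz(T,q,.06)for q in R]);print(X, np.linalg.norm(np.roll(X,-1,0)-X,axis=1)); 
e=X[0]-X[3];print('rack xdir deg',np.degrees(np.arctan2(e[1],e[0]))); e=X[1]-X[2];print(np.degrees(np.arctan2(e[1],e[0])))
e=X[0]-X[1];print(np.degrees(np.arctan2(-e[0],e[1]))); print('centre',X.mean(0))
print('ring end top', atz(T,cr(437,352,7,320,165),.0765), 'head', atz(T,cr(380,350,7,320,165),.104))
for q in [(322,355),(383,348)]: print(atz(T,cr(*q,7,320,165),.1))
print('scene head top', [atz(S,cr(*q,6,85,225),.104) for q in [(172,205),(218,170),(203,172),(188,207)]])
for l in ['pin','ring_end']:
    for p,n in ((T,'T'),(S,'S')):
        for r in arm.outline_of(l,p)[:2]:
            ys,xs=np.nonzero(r['region']); print(l,n,r['conf'],len(xs),xs.min(),xs.max(),ys.min(),ys.max())
E
```

```text
hole [0.52790653 0.08433003 0.2085    ] [0.52645477 0.08455689 0.2085    ] [0.52753323 0.08385523 0.20956947]
end [0.52945833 0.06885699 0.2085    ]
endtop [0.53975937 0.0704171  0.2085    ]
endbot [0.51948052 0.06812535 0.2085    ]
lugA [0.54929574 0.10699034 0.218     ]
lugB [0.5011835  0.09877294 0.218     ]
bar dir 0.1192288 -0.9928668 yaw deg -173.1524 0.5120036 0.21708934 [[0.50053365 0.31339379]
 [0.52365625 0.11900414]]
[[ 0.58796263 -0.25495582  0.06      ]
 [ 0.59811892 -0.34264865  0.06      ]
 [ 0.45090073 -0.36126043  0.06      ]
 [ 0.44042667 -0.27048744  0.06      ]] [0.08827901 0.14839001 0.09137527 0.14835124]
rack xdir deg 6.009589412902403
7.205282108338541
6.606374429902549
centre [ 0.51935224 -0.30733809  0.06      ]
ring end top [ 0.48640991 -0.3698373   0.0765    ] head [ 0.48646767 -0.34116634  0.104     ]
[ 0.48538944 -0.32184925  0.1       ]
[ 0.48731601 -0.34345     0.1       ]
scene head top [array([ 0.48589007, -0.34509484,  0.104     ]), array([ 0.48544129, -0.32625822,  0.104     ]), array([ 0.48243148, -0.33027175,  0.104     ]), array([ 0.49043856, -0.34178171,  0.104     ])]
pin T 0.7 136 362 387 205 224
pin S 0.85 263 98 127 253 281
ring_end T 0.47 10 369 381 222 224
ring_end S 0.4 69 100 120 262 281
```

```bash
python3 - <<'E'
from h import *
T=arm.camera('top');S=arm.camera('scene')
def model(o,yaw):
    c,s=np.cos(yaw),np.sin(yaw);R=np.array([[c,-s,0],[s,c,0],[0,0,1]])
    a=np.linspace(0,2*np.pi,60);e=np.radians(10)
    r=24.5+24.5*np.cos(a); ring=np.c_[25*np.sin(a),-r*np.cos(e),8+r*np.sin(e)]
    top=np.array([[-6,-10,44],[6,-10,44],[6,10,44],[-6,10,44],[-6,-10,44]])
    col=np.c_[11*np.cos(a),11*np.sin(a),0*a]
    return [np.array(o)+m/1000@R.T for m in (ring,top,col)]
rows=[]
for yaw in (-3,6.6,16):
    row=[]
    for p,roi in ((T,(345,190,400,235)),(S,(90,240,140,290))):
        f=6
        im=cv2.resize(p['img'][roi[1]:roi[3],roi[0]:roi[2],::-1],None,fx=f,fy=f,interpolation=cv2.INTER_CUBIC).copy()
        for m,cc in zip(model((.486,-.3355,.060),np.radians(yaw)),((0,0,255),(0,200,0),(255,0,0))):
            q=(proj(p,m)-np.array(roi[:2])+.5)*f-.5
            cv2.polylines(im,[q.astype(np.int32)],False,cc,1)
        row.append(cv2.resize(im,(260,200)))
    rows.append(np.vstack(row))
cv2.imwrite('pics/ov.png',np.hstack(rows))
E
```

```text
(no output)
```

View pics/ov.png

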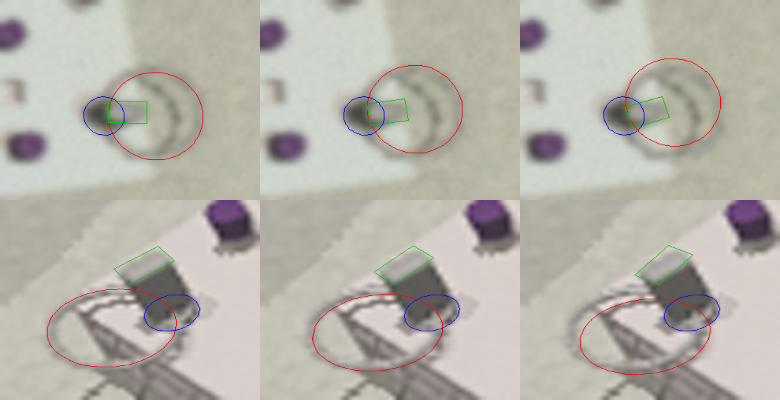

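Emit:
{"api": "send_rows", "payload": {
  "deltas": [
    [0.287,0.124,-0.06,0,0,69.5],
    [0.287,0.124,-0.06,0,0,69.5],
    [0.287,0.124,-0.06,0,0,69.5],
    [0.287,0.124,-0.06,0,0,69.5],
    [0.287,0.124,-0.06,0,0,69.5],
    [0.287,0.124,-0.06,0,0,69.5],
    [0.287,0.124,-0.06,0,0,69.5],
    [0.287,0.124,-0.06,0,0,69.5],
    [0.287,0.124,-0.06,0,0,69.5],
    [0.287,0.124,-0.06,0,0,69.5]
  ],
  "fingers": 0.045,
  "squeeze": 30
}}

```text
t: 2.65
ee_pos: [0.486, -0.3348, 0.3448]
ee_rot: [[0.999, 0.05, 0.0], [0.05, -0.999, -0.0], [0.0, 0.0, -1.0]]
ft_force: [0.1, -0.9, 0.0]
width: 0.524
```

```bash
python3 - <<'E'
from h import *
s=arm.sense(); print({k:np.round(v,4).tolist() for k,v in s.items()})
S=arm.camera('scene'); save('s1.png',S['img'],(50,180,210,320),5)
E
```

```text
{'t': 2.65, 'joints': [-0.6031, 0.4157, 0.094, 1.2489, 0.0, 0.9173], 'joint_velocities': [0.0, -0.0004, 0.0006, -0.0001, -0.0015, -0.0072], 'joint_torque': [0.1129, -86.1636, 48.2958, -0.003, 0.0031, 0.041], 'ee_pos': [0.486, -0.3348, 0.3448], 'ee_rot': [[0.9987, 0.0503, 0.0002], [0.0503, -0.9987, -0.0001], [0.0002, 0.0001, -1.0]], 'ft_force': [0.0898, -0.8921, 0.0273], 'ft_torque': [0.0179, 0.0061, 0.0179], 'width': 0.5238}
```

View pics/s1.png

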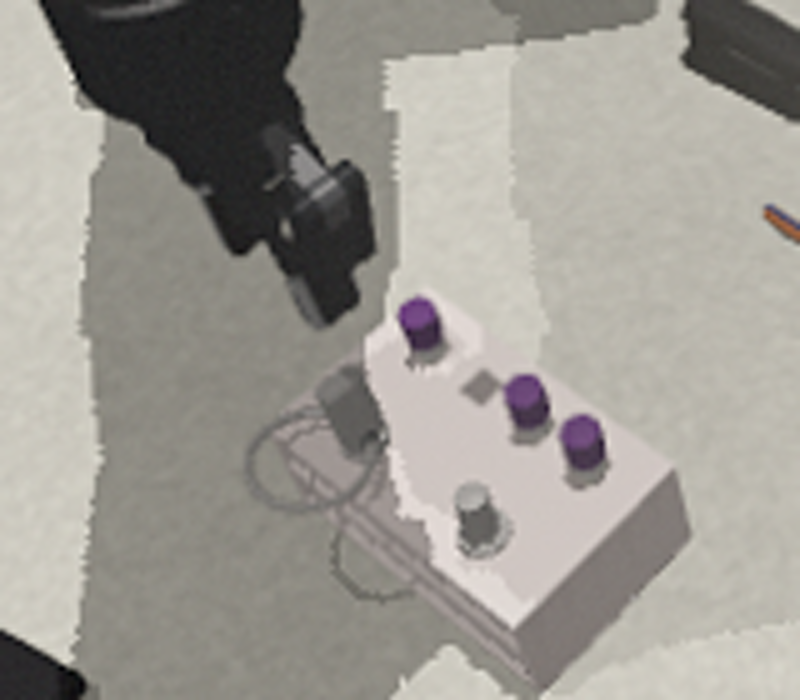

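Emit:
{"api": "send_rows", "payload": {
  "deltas": [
    [0,-0.0003,-0.03,0,0,0],
    [0,-0.0003,-0.06,0,0,0],
    [0,-0.0003,-0.08,0,0,0],
    [0,-0.0003,-0.09,0,0,0],
    [0,-0.0003,-0.096,0,0,0],
    [0,-0.0003,-0.096,0,0,0]
  ]
}}

```text
t: 3.45
ee_pos: [0.4863, -0.335, 0.2489]
ee_rot: [[0.999, 0.052, 0.0], [0.052, -0.999, -0.0], [0.0, 0.0, -1.0]]
ft_force: [0.2, -0.0, -1.3]
width: 0.526
```

```bash
python3 - <<'E'
from h import *
S=arm.camera('scene'); save('s2.png',S['img'],(70,200,190,310),6)
E
```

```text
(no output)
```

View pics/s2.png

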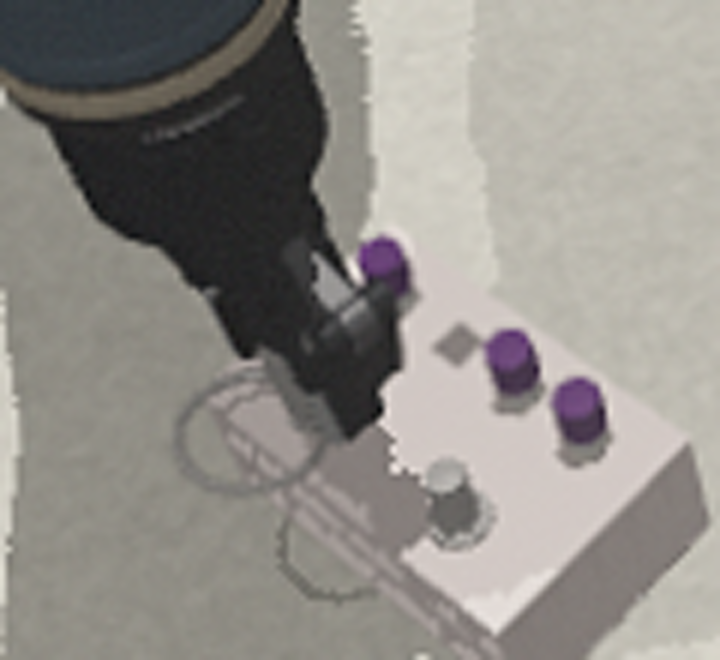

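Emit:
{"api": "send_rows", "payload": {
  "deltas": [
    [0,0,0,0,0,0],
    [0,0,0,0,0,0],
    [0,0,0,0,0,0],
    [0,0,0,0,0,0],
    [0,0,0,0,0,0],
    [0,0,0,0,0,0]
  ],
  "fingers": 0.0,
  "squeeze": 60
}}

```text
t: 4.25
ee_pos: [0.4863, -0.335, 0.2492]
ee_rot: [[0.999, 0.052, 0.001], [0.052, -0.999, -0.0], [0.001, 0.0, -1.0]]
ft_force: [0.7, 0.8, 6.0]
width: 0.134
```

Emit:
{"api": "send_rows", "payload": {
  "deltas": [
    [0,0,0.01,0,0,0],
    [0,0,0.03,0,0,0],
    [0,0,0.06,0,0,0],
    [0,0,0.1,0,0,0],
    [0,0,0.14,0,0,0],
    [0,0,0.18,0,0,0],
    [0,0,0.2,0,0,0],
    [0,0,0.2,0,0,0]
  ]
}}

```text
t: 5.25
ee_pos: [0.4863, -0.335, 0.4502]
ee_rot: [[0.999, 0.052, 0.002], [0.052, -0.999, -0.001], [0.002, 0.002, -1.0]]
ft_force: [0.0, -0.6, -1.9]
width: 0.129
```

```bash
python3 - <<'E'
from h import *
for n in ('scene','top'):
    p=arm.camera(n); 
    X=proj(p,[arm.sense()['ee_pos']-np.array([0,0,.19])])[0]; print(X)
    x,y=[int(v) for v in X]; x0=max(0,x-50);y0=max(0,y-45)
    save(f'{n}3.png',p['img'],(x0,y0,x0+100,y0+90),6)
    for l in ('ring_end','pin_tip','pin'):
        print(n,l,[(np.round(d['centre'],4).tolist(),round(d['conf'],2)) for d in arm.landmark_of(l,p)[:2]])
print(arm.sense()['ee_pos'],arm.sense()['ft_force'])
E
```

```text
[ 95.02265734 204.80120754]
scene ring_end [([0.4904, -0.3851, 0.2769], 0.71)]
scene pin_tip [([0.4895, -0.3343, 0.2267], 0.57), ([0.5286, 0.1023, 0.2066], 0.3)]
scene pin [([0.4901, -0.3316, 0.2596], 0.79)]
[392.68216143 211.11247795]
top ring_end []
top pin_tip [([0.6968, -0.2179, -0.0052], 0.75), ([0.4885, -0.3331, 0.222], 0.5)]
top pin [([0.484, -0.3321, 0.2592], 0.65)]
[ 0.48613264 -0.33483326  0.44813616] [ 1.19012962 -0.4338868  -1.53345843]
```

View pics/scene3.png

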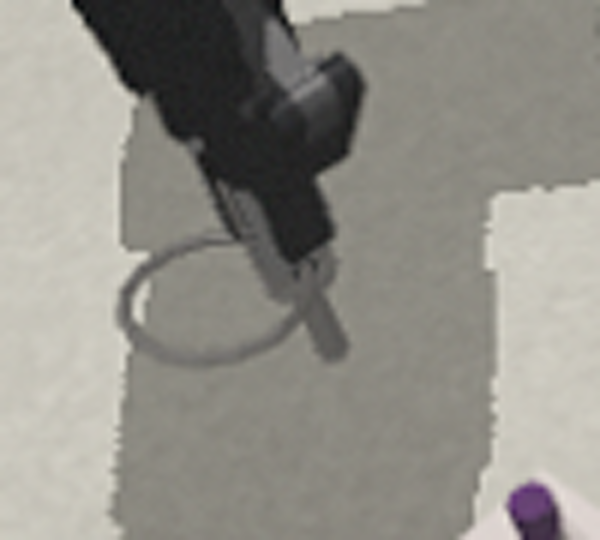

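View pics/top3.png

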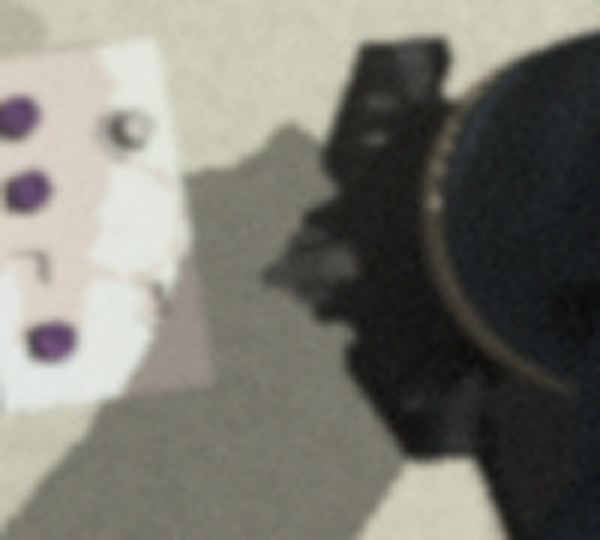

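Emit:
{"api": "send_rows", "payload": {
  "deltas": [
    [0.004,0.03,0.02,0,0,0.5],
    [0.008,0.08,0.03,0,0,1],
    [0.014,0.14,0.03,0,0,2],
    [0.02,0.2,0.03,0,0,3],
    [0.026,0.26,0.03,0,0,3.9],
    [0.032,0.32,0.03,0,0,3.9],
    [0.037,0.37,0.03,0,0,3.9],
    [0.04,0.4,0.025,0,0,3.9],
    [0.0412,0.4192,0.015,0,0,3.9],
    [0.0412,0.4192,0.015,0,0,3.9],
    [0.0412,0.4192,0.015,0,0,3.9]
  ]
}}

```text
t: 7.02
ee_pos: [0.5274, 0.0835, 0.4637]
ee_rot: [[0.993, 0.119, -0.0], [0.119, -0.993, -0.0], [-0.0, 0.0, -1.0]]
ft_force: [0.4, -0.6, -1.5]
width: 0.131
```

```bash
python3 - <<'E'
from h import *
print(arm.sense()['ee_pos'],arm.sense()['ft_force'])
for n in ('scene','top'):
    p=arm.camera(n); 
    X=proj(p,[[.5275,.084,.22]])[0]; print(X)
    x,y=[int(v) for v in X]; x0=max(0,x-40);y0=max(0,y-40);print(x0,y0)
    save(f'{n}4.png',p['img'],(x0,y0,x0+80,y0+70),8)
    for l in ('ring_end','pin_tip','pin'):
        print(n,l,[(np.round(d['centre'],4).tolist(),round(d['conf'],2)) for d in arm.landmark_of(l,p)[:2]])
E
```

```text
[0.52736381 0.08348374 0.46368147] [ 0.397683   -0.55439838 -1.51590243]
[274.37595467 121.47043099]
234 81
scene ring_end [([0.5314, 0.0341, 0.2938], 0.58), ([0.5268, 0.1011, 0.2082], 0.16)]
scene pin_tip [([0.528, 0.0848, 0.2434], 0.78)]
scene pin [([0.5311, 0.0843, 0.2747], 0.65), ([0.5578, -0.3274, 0.0581], 0.63)]
[192.97968466 197.88476127]
152 157
top ring_end [([0.5288, 0.0324, 0.2901], 0.68)]
top pin_tip []
top pin [([0.5247, 0.0893, 0.2746], 0.49)]
```

View pics/scene4.png

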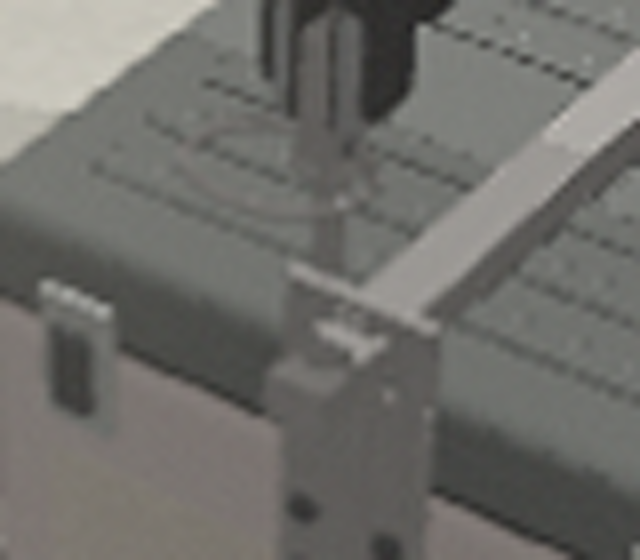

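View pics/top4.png

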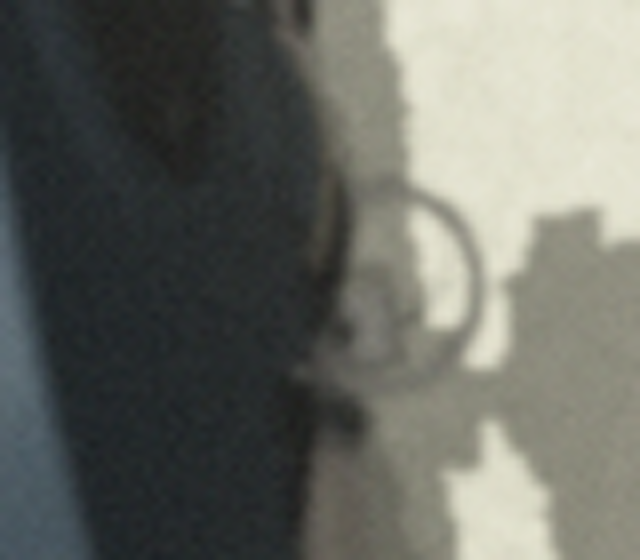

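```bash
python3 - <<'E'
from h import *
S=arm.camera('scene')
h_s=np.array(cr(241,110,7,240,110)); H=atz(S,h_s,.2085)
f=lambda q:((q-np.array([234,81])+.5)*8-.5).round(0)
tcp=arm.sense()['ee_pos']
for nm,xy in (('hole_scene',H[:2]),('hole_top',[.5279,.0843]),('tcp',tcp[:2])):
    print(nm,xy,[f(proj(S,[[*xy,z]])[0]).tolist() for z in (.2085,.2387,.25,.26,.2747,.3187)])
for d in ([0.001,0],[0,.001]): print(d,f(proj(S,[[H[0]+d[0],H[1]+d[1],.25]])[0]))
im=cv2.resize(S['img'][105:135,255:295,::-1],None,fx=18,fy=18,interpolation=cv2.INTER_LANCZOS4)
im=cv2.convertScaleAbs(im,alpha=1.8,beta=-60);cv2.imwrite('pics/z5.png',im)
E
```

```text
hole_scene [0.52645477 0.08455689] [[323.0, 358.0], [327.0, 270.0], [329.0, 236.0], [330.0, 205.0], [332.0, 160.0], [339.0, 16.0]]
hole_top [0.5279, 0.0843] [[327.0, 360.0], [331.0, 272.0], [332.0, 238.0], [334.0, 208.0], [336.0, 162.0], [342.0, 18.0]]
tcp [0.52743253 0.08413254] [[325.0, 360.0], [329.0, 272.0], [331.0, 238.0], [332.0, 207.0], [334.0, 162.0], [340.0, 18.0]]
[0.001, 0] [332. 237.]
[0, 0.001] [331. 234.]
```

View pics/z5.png

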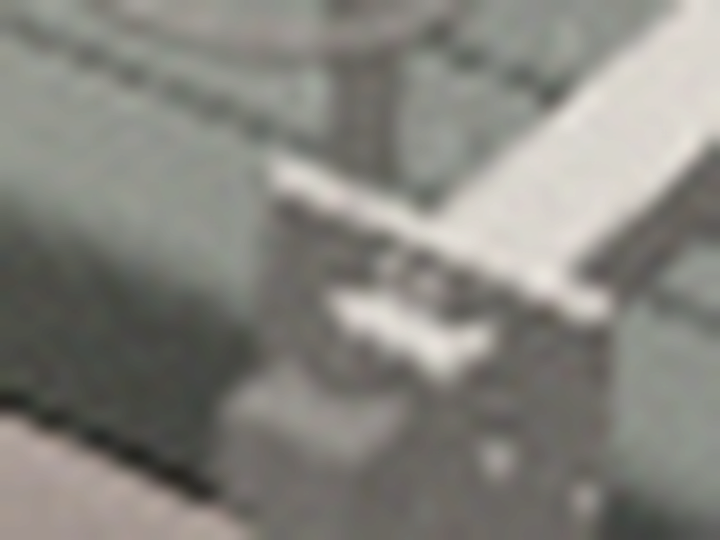

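Emit:
{"api": "send_rows", "payload": {
  "deltas": [
    [0,0.0002,-0.01,0,0,0],
    [0,0.0002,-0.02,0,0,0],
    [0,0.0002,-0.026,0,0,0],
    [0,0.0002,-0.029,0,0,0],
    [0,0.0002,-0.029,0,0,0]
  ]
}}

```text
t: 8.1
ee_pos: [0.5274, 0.0845, 0.4346]
ee_rot: [[0.993, 0.12, -0.0], [0.12, -0.993, -0.0], [-0.0, 0.0, -1.0]]
ft_force: [-0.5, 0.8, -1.2]
width: 0.127
```

Emit:
{"api": "send_rows", "payload": {
  "deltas": [
    [0,0,-0.001,0,0,0],
    [0,0,-0.0015,0,0,0],
    [0,0,-0.0015,0,0,0]
  ]
}}

```text
t: 8.48
ee_pos: [0.5274, 0.0845, 0.4333]
ee_rot: [[0.993, 0.12, 0.0], [0.12, -0.993, 0.0], [0.0, -0.0, -1.0]]
ft_force: [-0.0, 0.5, -0.7]
width: 0.126
```

Emit:
{"api": "send_rows", "payload": {
  "deltas": [
    [0,0,-0.001,0,0,0],
    [0,0,-0.0015,0,0,0],
    [0,0,-0.0015,0,0,0]
  ]
}}

```text
t: 8.85
ee_pos: [0.5274, 0.0845, 0.4317]
ee_rot: [[0.993, 0.12, -0.0], [0.12, -0.993, -0.0], [-0.0, -0.0, -1.0]]
ft_force: [-0.9, 0.3, -1.0]
width: 0.129
```

Emit:
{"api": "send_rows", "payload": {
  "deltas": [
    [0,0,-0.001,0,0,0],
    [0,0,-0.002,0,0,0],
    [0,0,-0.002,0,0,0]
  ]
}}

```text
t: 9.22
ee_pos: [0.5274, 0.0845, 0.4296]
ee_rot: [[0.993, 0.12, -0.0], [0.12, -0.993, -0.0], [-0.0, 0.0, -1.0]]
ft_force: [-0.9, 1.0, -1.4]
width: 0.132
```

Emit:
{"api": "send_rows", "payload": {
  "deltas": [
    [0,0,-0.001,0,0,0],
    [0,0,-0.002,0,0,0],
    [0,0,-0.002,0,0,0]
  ]
}}

```text
t: 9.6
ee_pos: [0.5274, 0.0845, 0.4276]
ee_rot: [[0.993, 0.12, -0.0], [0.12, -0.993, -0.0], [-0.0, -0.0, -1.0]]
ft_force: [-0.5, -0.0, -0.3]
width: 0.13
```

```bash
python3 - <<'E'
from h import *
S=arm.camera('scene')
im=cv2.resize(S['img'][95:140,245:305,::-1],None,fx=12,fy=12,interpolation=cv2.INTER_LANCZOS4)
im=cv2.convertScaleAbs(im,alpha=1.8,beta=-60);cv2.imwrite('pics/z6.png',im)
E
```

```text
(no output)
```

View pics/z6.png

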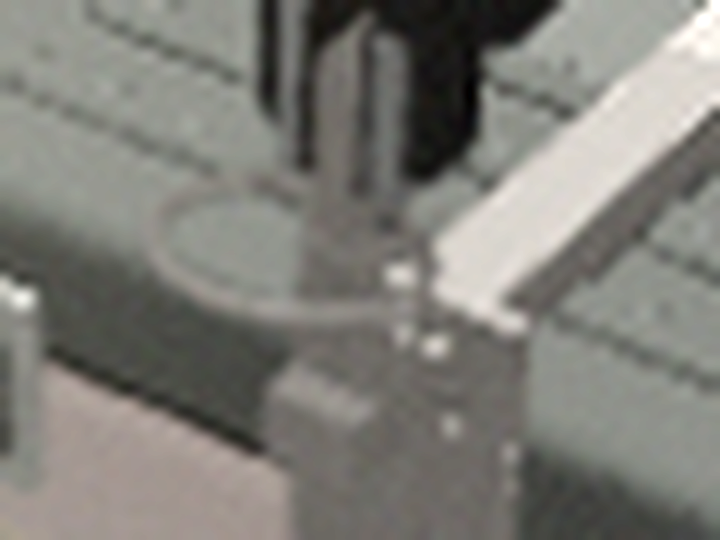

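Emit:
{"api": "send_rows", "payload": {
  "deltas": [
    [0,0,-0.001,0,0,0],
    [0,0,-0.003,0,0,0],
    [0,0,-0.005,0,0,0],
    [0,0,-0.006,0,0,0]
  ]
}}

```text
t: 10.15
ee_pos: [0.5274, 0.0845, 0.4215]
ee_rot: [[0.993, 0.12, -0.0], [0.12, -0.993, -0.0], [-0.0, 0.0, -1.0]]
ft_force: [-0.7, 0.8, -1.6]
width: 0.13
```

Emit:
{"api": "send_rows", "payload": {
  "deltas": [
    [0,0,-0.002,0,0,0],
    [0,0,-0.005,0,0,0],
    [0,0,-0.008,0,0,0],
    [0,0,-0.009,0,0,0]
  ]
}}

```text
t: 10.65
ee_pos: [0.5273, 0.0845, 0.4124]
ee_rot: [[0.993, 0.12, -0.0], [0.12, -0.993, -0.0], [-0.0, 0.0, -1.0]]
ft_force: [0.6, 0.7, -1.4]
width: 0.131
```

Emit:
{"api": "send_rows", "payload": {
  "deltas": [
    [0,0,-0.002,0,0,0],
    [0,0,-0.005,0,0,0],
    [0,0,-0.008,0,0,0],
    [0,0,-0.009,0,0,0]
  ]
}}

```text
t: 11.15
ee_pos: [0.5273, 0.0845, 0.4034]
ee_rot: [[0.993, 0.12, -0.0], [0.12, -0.993, -0.0], [-0.0, 0.0, -1.0]]
ft_force: [0.3, -0.1, -1.2]
width: 0.128
```

Emit:
{"api": "send_rows", "payload": {
  "deltas": [
    [0,0,-0.001,0,0,0],
    [0,0,-0.003,0,0,0],
    [0,0,-0.0045,0,0,0],
    [0,0,-0.0045,0,0,0]
  ]
}}

```text
t: 11.65
ee_pos: [0.5274, 0.0845, 0.3991]
ee_rot: [[0.993, 0.12, -0.0], [0.12, -0.993, -0.0], [-0.0, -0.0, -1.0]]
ft_force: [-0.5, -0.2, -1.7]
width: 0.128
```

Emit:
{"api": "send_rows", "payload": {
  "deltas": [
    [0,0,-0.0005,0,0,0],
    [0,0,-0.001,0,0,0],
    [0,0,-0.001,0,0,0]
  ]
}}

```text
t: 12.02
ee_pos: [0.5274, 0.0845, 0.3982]
ee_rot: [[0.993, 0.12, -0.0], [0.12, -0.993, -0.0], [-0.0, 0.0, -1.0]]
ft_force: [-1.4, -0.6, -0.7]
width: 0.132
```

Emit:
{"api": "send_rows", "payload": {
  "deltas": [
    [0,0,-0.0005,0,0,0],
    [0,0,-0.001,0,0,0],
    [0,0,-0.001,0,0,0]
  ]
}}

```text
t: 12.4
ee_pos: [0.5274, 0.0845, 0.3977]
ee_rot: [[0.993, 0.12, 0.001], [0.12, -0.993, 0.0], [0.001, -0.0, -1.0]]
ft_force: [-1.3, -0.2, 4.9]
width: 0.128
```

Emit:
{"api": "send_rows", "payload": {
  "deltas": [
    [0,0,-0.0005,0,0,0],
    [0,0,-0.0005,0,0,0]
  ]
}}

```text
t: 12.65
ee_pos: [0.5273, 0.0845, 0.3976]
ee_rot: [[0.993, 0.12, 0.001], [0.12, -0.993, 0.0], [0.001, -0.0, -1.0]]
ft_force: [-4.1, -0.4, 11.5]
width: 0.127
```

Emit:
{"api": "send_rows", "payload": {
  "deltas": [
    [0,0,0.0005,0,0,0],
    [0,0,0.0005,0,0,0],
    [0,0,0.0005,0,0,0],
    [0,0,0.001,0,0,0]
  ],
  "fingers": 0.04
}}

```text
t: 13.15
ee_pos: [0.5274, 0.0845, 0.3976]
ee_rot: [[0.993, 0.12, -0.0], [0.12, -0.993, -0.0], [-0.0, -0.0, -1.0]]
ft_force: [-0.2, 0.5, 0.3]
width: 0.468
```

Emit:
{"api": "send_rows", "payload": {
  "deltas": [
    [0,0,0.01,0,0,0],
    [0,0,0.04,0,0,0],
    [0,0,0.08,0,0,0],
    [0,0,0.1,0,0,0]
  ]
}}

```text
t: 13.65
ee_pos: [0.5273, 0.0845, 0.5004]
ee_rot: [[0.993, 0.12, 0.003], [0.12, -0.993, 0.0], [0.003, -0.0, -1.0]]
ft_force: [-0.3, -0.1, -0.3]
width: 0.47
```

Emit:
{"api": "send_rows", "payload": {
  "deltas": [
    [-0.005,-0.03,0.02,0,0,0],
    [-0.01,-0.08,0.04,0,0,0],
    [-0.02,-0.14,0.04,0,0,0],
    [-0.03,-0.2,0.04,0,0,0],
    [-0.03,-0.2,0.04,0,0,0]
  ],
  "fingers": 0.0
}}

```text
t: 14.28
ee_pos: [0.4965, -0.1189, 0.5384]
ee_rot: [[0.993, 0.115, 0.001], [0.115, -0.993, -0.001], [0.0, 0.001, -1.0]]
ft_force: [0.9, 0.3, -0.9]
width: 0.001
```

```bash
python3 - <<'E'
from h import *
print(arm.sense()['ee_pos'],arm.sense()['ft_force'],arm.sense()['width'])
for n in ('scene','top'):
    p=arm.camera(n); 
    X=proj(p,[[.5275,.084,.22]])[0]
    x,y=[int(v) for v in X]; x0=max(0,x-40);y0=max(0,y-40);print(x0,y0)
    save(f'{n}7.png',p['img'],(x0,y0,x0+80,y0+70),8)
    for l in ('ring_end','pin_tip','pin'):
        print(n,l,[(np.round(d['centre'],4).tolist(),round(d['conf'],2)) for d in arm.landmark_of(l,p)[:2]])
E
```

```text
[ 0.49647201 -0.11885844  0.53840927] [ 0.90237694  0.31843082 -0.91577942] 0.0005631662117797434
234 81
scene ring_end [([0.5326, 0.0362, 0.2278], 0.46), ([0.5289, 0.1005, 0.2041], 0.21)]
scene pin_tip [([0.6965, -0.2199, -0.0025], 0.69), ([0.5262, 0.0841, 0.1733], 0.61)]
scene pin [([0.528, 0.0839, 0.2064], 0.78)]
152 157
top ring_end [([0.534, 0.0401, 0.2229], 0.68)]
top pin_tip []
top pin [([0.5259, 0.0915, 0.2093], 0.45)]
```

View pics/scene7.png

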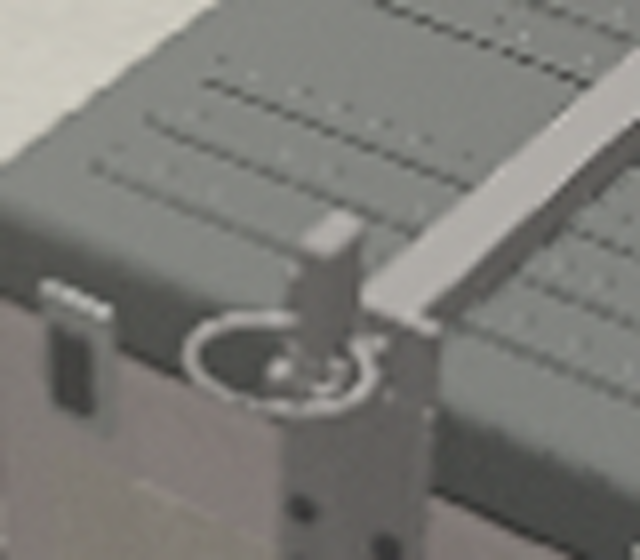

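View pics/top7.png

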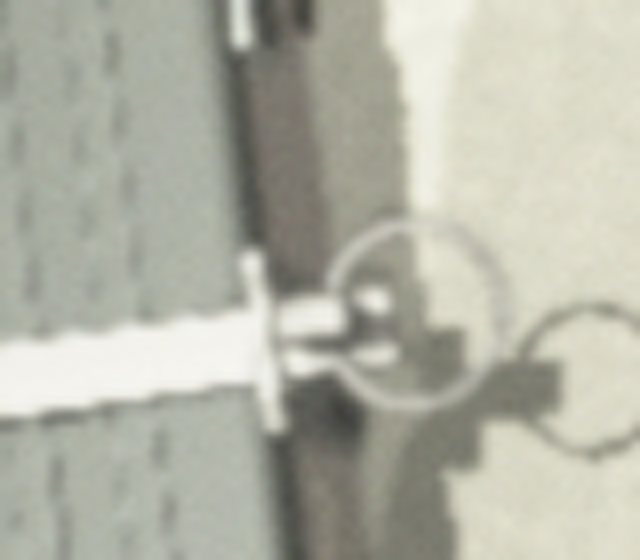

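Emit:
{"api": "send_rows", "payload": {
  "deltas": [
    [0.01,0.03,-0.01,7,0.8,0],
    [0.025,0.07,-0.03,14.9,1.8,0],
    [0.0409,0.1112,-0.06,14.9,1.8,0],
    [0.0409,0.1112,-0.09,14.9,1.8,0],
    [0.0409,0.1112,-0.115,14.9,1.8,0],
    [0.0409,0.1112,-0.126,14.9,1.8,0],
    [0.0409,0.1112,-0.126,14.9,1.8,0]
  ]
}}

```text
t: 15.55
ee_pos: [0.5382, -0.0041, 0.4117]
ee_rot: [[0.993, 0.116, -0.032], [0.12, -0.959, 0.257], [-0.001, -0.259, -0.966]]
ft_force: [-0.4, 0.1, -0.4]
width: -0.001
```

```bash
python3 - <<'E'
from h import *
s=arm.sense();R=np.array(s['ee_rot']);print(s['ee_pos'],s['ft_force'],'tip',s['ee_pos']+.173*R[:,2],R.round(3).tolist())
p=arm.camera('scene'); save('s8.png',p['img'],(224,51,324,141),7)
p=arm.camera('top'); save('t8.png',p['img'],(152,157,232,227),8)
E
```

```text
[ 0.5382337  -0.00405716  0.41168369] [-0.35880561  0.08576285 -0.43510352] tip [0.53274005 0.04042881 0.24459144] [[0.993, 0.116, -0.032], [0.12, -0.959, 0.257], [-0.001, -0.259, -0.966]]
```

View pics/s8.png

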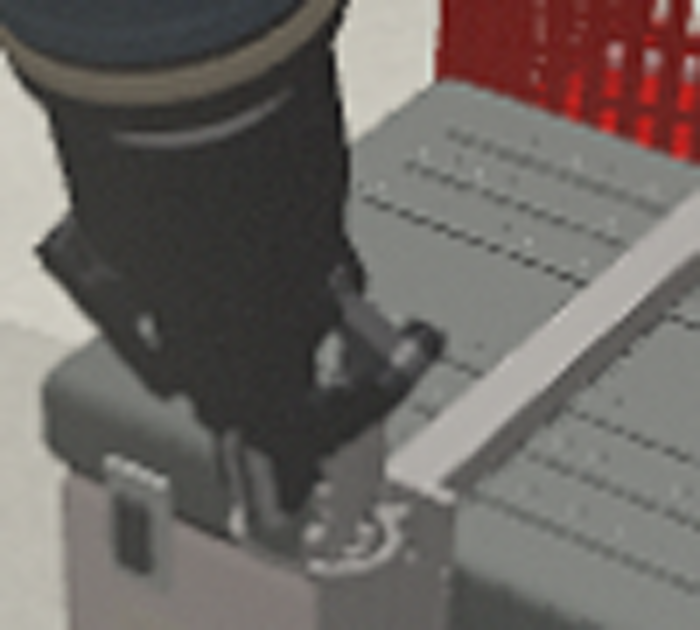

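View pics/t8.png

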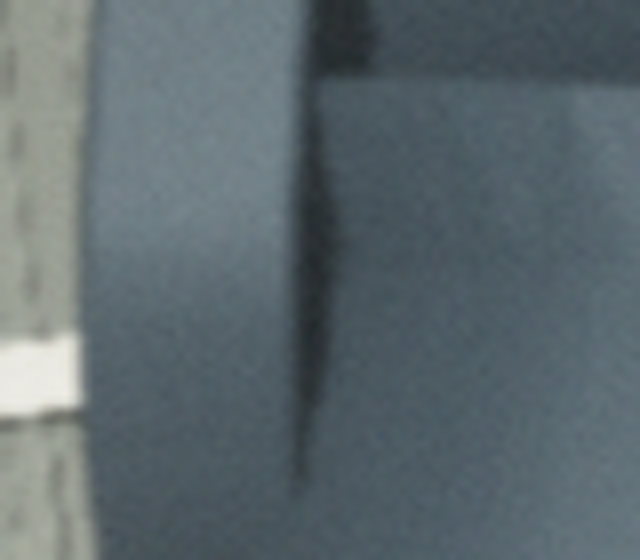

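Emit:
{"api": "send_rows", "payload": {
  "deltas": [
    [0,0,-0.008,0,0,0],
    [0,0,-0.016,0,0,0],
    [0,0,-0.022,0,0,0],
    [0,0,-0.026,0,0,0],
    [0,0,-0.03,0,0,0]
  ]
}}

```text
t: 16.27
ee_pos: [0.5383, -0.0043, 0.3815]
ee_rot: [[0.993, 0.116, -0.031], [0.12, -0.959, 0.257], [0.0, -0.259, -0.966]]
ft_force: [1.0, -1.2, 1.3]
width: 0.003
```

Emit:
{"api": "send_rows", "payload": {
  "deltas": [
    [0,0.001,-0.004,0,0,0],
    [0,0.001,-0.008,0,0,0],
    [0,0.002,-0.012,0,0,0],
    [0,0.002,-0.014,0,0,0]
  ]
}}

```text
t: 16.77
ee_pos: [0.5383, -0.0021, 0.3674]
ee_rot: [[0.993, 0.116, -0.031], [0.12, -0.959, 0.257], [-0.0, -0.259, -0.966]]
ft_force: [-0.6, 0.1, 1.2]
width: -0.001
```

```bash
python3 - <<'E'
from h import *
s=arm.sense();R=np.array(s['ee_rot']);print(s['ft_force'],'tip',s['ee_pos']+.173*R[:,2])
p=arm.camera('scene'); save('s9.png',p['img'],(239,81,319,151),9)
E
```

```text
[-0.6064943   0.05389865  1.22440337] tip [0.53282462 0.0424208  0.20033466]
```

View pics/s9.png

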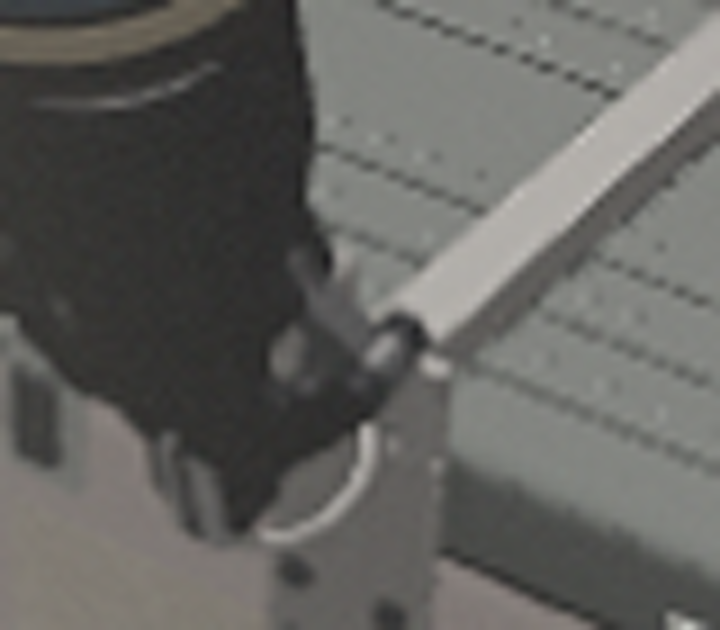

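Emit:
{"api": "send_rows", "payload": {
  "deltas": [
    [0,0.001,-0.004,0,0,0],
    [0,0.002,-0.008,0,0,0],
    [0,0.002,-0.012,0,0,0],
    [0,0.003,-0.015,0,0,0],
    [0,0.003,-0.015,0,0,0]
  ]
}}

```text
t: 17.45
ee_pos: [0.5382, 0.0008, 0.3524]
ee_rot: [[0.993, 0.116, -0.032], [0.12, -0.959, 0.257], [-0.001, -0.259, -0.966]]
ft_force: [0.5, 0.0, 0.1]
width: -0.001
```

```bash
python3 - <<'E'
from h import *
s=arm.sense();R=np.array(s['ee_rot']);print(s['ft_force'],'tip',s['ee_pos']+.173*R[:,2])
p=arm.camera('scene'); save('s10.png',p['img'],(239,81,319,151),9)
E
```

```text
[0.5447962  0.00578605 0.06495054] tip [0.53274287 0.04523515 0.18529737]
```

View pics/s10.png

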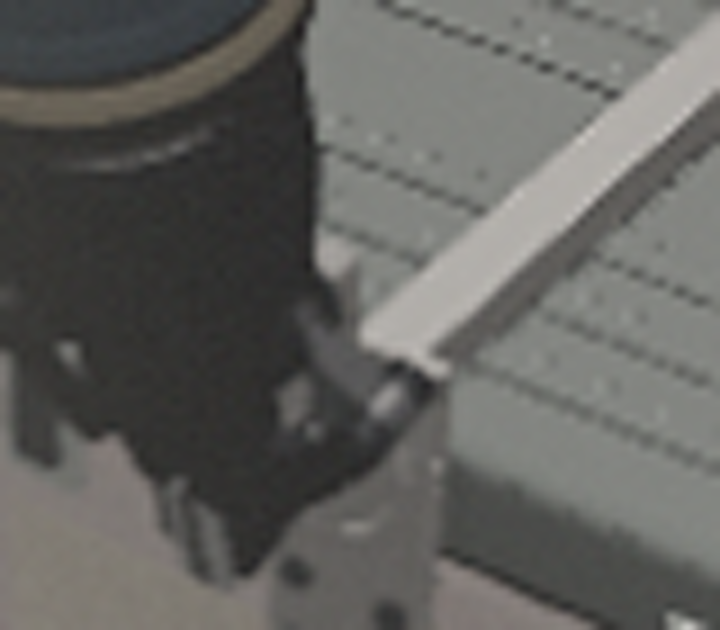

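Emit:
{"api": "send_rows", "payload": {
  "deltas": [
    [0.001,-0.01,0.01,0,0,0],
    [0.003,-0.03,0.04,0,0,0],
    [0.005,-0.06,0.08,0,0,0],
    [0,-0.1,0.13,0,0,0],
    [-0.02,-0.15,0.16,0,0,0],
    [-0.04,-0.2,0.18,0,0,0],
    [-0.05,-0.23,0.18,0,0,0],
    [-0.05,-0.23,0.18,0,0,0]
  ]
}}

```text
t: 18.5
ee_pos: [0.4874, -0.2316, 0.5333]
ee_rot: [[0.993, 0.113, -0.03], [0.117, -0.959, 0.257], [0.0, -0.258, -0.966]]
ft_force: [1.3, 0.3, 0.3]
width: 0.001
```

```bash
python3 - <<'E'
from h import *
s=arm.sense();print(s['ee_pos'],s['ft_force'])
p=arm.camera('scene'); save('s11.png',p['img'],(239,91,309,151),10); save('s11f.png',p['img'])
print([(l,[(np.round(d['centre'],4).tolist(),round(d['conf'],2)) for d in arm.landmark_of(l,p)[:2]]) for l in ('pin','pin_tip','ring_end')])
p=arm.camera('top'); save('t11.png',p['img'],(152,157,232,227),8);save('t11f.png',p['img'])
print([(l,[(np.round(d['centre'],4).tolist(),round(d['conf'],2)) for d in arm.landmark_of(l,p)[:2]]) for l in ('pin','pin_tip','ring_end')])
E
```

```text
[ 0.48738652 -0.23159571  0.53327815] [1.25626033 0.32651908 0.27248628]
[('pin', [([0.5287, 0.0859, 0.2067], 0.71)]), ('pin_tip', [([0.5299, 0.0849, 0.1746], 0.59)]), ('ring_end', [([0.5293, 0.0872, 0.1698], 0.61)])]
[('pin', [([0.5272, 0.0853, 0.2084], 0.45)]), ('pin_tip', [([0.532, 0.0841, 0.1743], 0.65)]), ('ring_end', [([0.4259, -0.0487, 0.0068], 0.68), ([0.5276, 0.0837, 0.1665], 0.58)])]
```

View pics/s11.png

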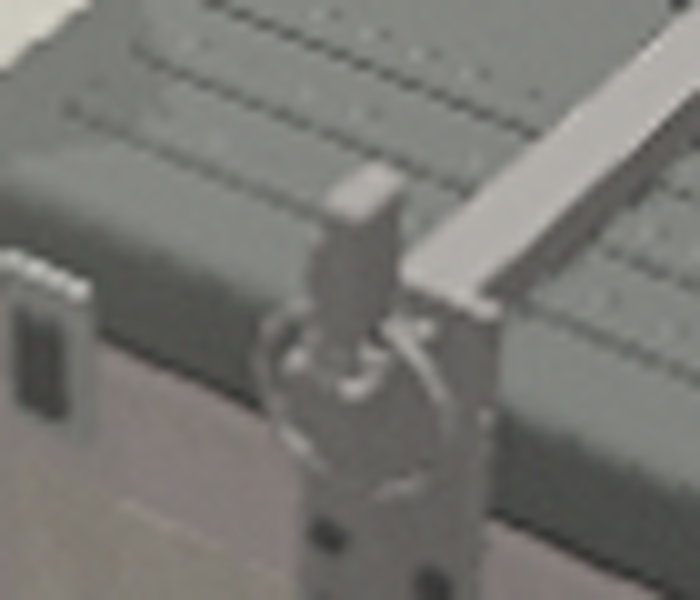

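View pics/t11.png

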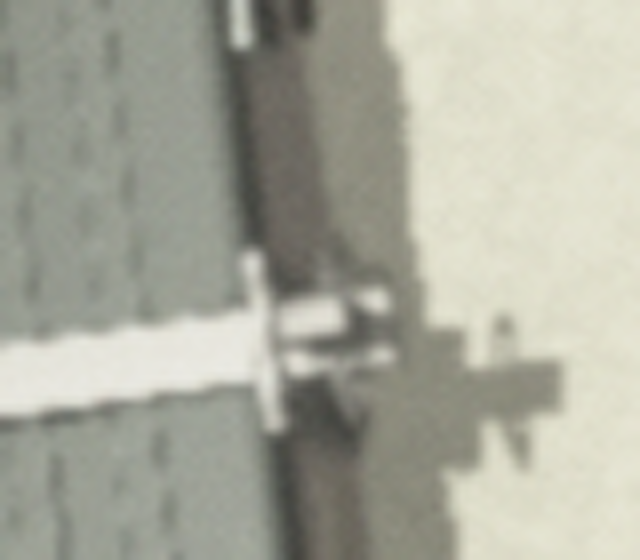

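View pics/s11f.png

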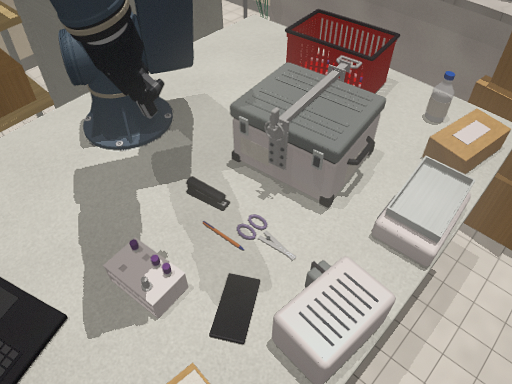

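```bash
python3 -c "
from rig import arm
print(arm.finish_job())"
```

```text
the job is handed in; nothing more can be done
None
```

The transport box is secured. The linchpin went from the rack into the bar's drilled hole, the collar came to rest on the bar, and the ring snapped shut under the tip. I handed the job in at about 18.6 s with the gripper clear of everything.

- **Insertion:** I found the hole in both camera views, about 0.084 m in y, and the pin slid down with no measurable resistance. It stopped when the collar met the bar, at the expected height and with about 11 N at most.
- **Ring:** I pushed the ring's end down with the closed fingertips. The push force rose to only about 1.3 N and dropped to zero as the ring snapped over.
- **Last checks:** The networks put the pin's origin at z = 0.207–0.208 m (bar top 0.2085) and the ring's end directly below the tip at z = 0.167–0.170 m. In the last pictures the bar lies as before and the ring stands straight down. The tubes, spare pin and desk items look unmoved by eye; I did not measure them.
- **Disagreement:** In the top view the network's best match for the ring's end was a false one on the desk. Its second match agreed with the scene view.

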